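# Set a test cassette under the reader probe and hold the third filter

## Task

With the reader's filter knob still shut, slide the sample tray in by its upright grip until the pair of red result lines on the test cassette is centred right under the tip of the probe. Only then turn the filter knob clockwise three clicks from shut, to the third filter (the dial mark with three dots), and finish holding the knob there, because it springs back shut when let go. Leave the other things on the bench where they are.

Things in the scene. Friction and masses are not known exactly. Their poses are not given: they have to be found in the camera images.
- reader_stand: the probe reader, fixed to the bench: base plate 140 x 220 mm, column, white head (box 108 x 80 mm, z 0.080 to 0.126, clear of the tray). Origin on the bench under the probe tip. Its y axis is the way the tray slides in; its x axis points to the column, away from the robot. In this frame the base runs x -45..95, y -130..90 mm, the head x -12..96, y -40..40 mm; rail tops are 23 mm high
- probe_tip (a point): lower end of the probe, a dark tapered barrel under the head at its robot side; tip 4 mm wide, fixed 29 mm above the bench, 7 mm above the cassette
- result_lines (a point): the point midway between the two red lines in the window of the white test cassette (20 x 70 x 5 mm) clipped in the tray, on its top face, 22 mm above the bench. It moves with the tray; it lies 123 to 141 mm from the tray grip (the cassette's place in the tray differs), on the tray's centre line, and comes straight under the tip
- tray_grip (a point): centre of the tray's black upright grip, 48 mm above the bench: a block 15 mm across, 26 mm along the slide, from 21 to 68 mm above the bench, best pinched across its 15 mm. The tray (aluminium, 36 mm wide) slides along the stand's y axis, starts 35 to 95 mm short of the right place, can go 11 mm or more past it, drags with about 1 to 2 N and stays where it is left
- knob: filter knob on top of the head, vertical axis: black bar 46 x 13 mm, 32 mm tall, from 139 to 171 mm above the bench. Origin on the axis 128 mm above the bench, 30 mm along the stand's x axis from the probe. Below the bar: hub, brass star wheel of radius 24 mm with top at 134 mm; behind it a steel ball housing 30 to 54 mm from the axis, top at 137 mm
- knob_grip (a point): on the knob's axis in the middle of the bar's grip, 158 mm above the bench
- knob_nose (a point): end of the knob's bar with the white line, 23 mm from the axis at the same height: gives the bar's direction. At shut it points 225 degrees in the stand's frame (between -x and -y)
- filter_wheel (a joint): angle of the knob: 0 shut (start, against a stop), growing clockwise seen from above. A sprung ball clicks into the wheel every 0.393 rad (22.5 degrees): clicks 1 to 4 at 0.39, 0.79, 1.18, 1.57 rad, the fourth at an end stop; the torque drops before each click and rises sharply after it. A return spring of 0.08 to 0.11 Nm turns it back to shut from any click; turning takes up to 0.17 Nm: pinch it firmly
- pouch: bystander: silver foil pouch lying flat, 62 x 128 x 10 mm
- used_cassette: bystander: a second white test cassette lying loose on the bench, 20 x 70 x 5 mm
- stain_a: bystander: brown dropper bottle, 34 mm wide, 85 mm tall
- stain_b: bystander: another brown dropper bottle, 34 mm wide, 85 mm tall
- sample_cup: bystander: sample cup with a ribbed screw lid, 62 mm wide, 68 mm tall
- buffer_bottle: bystander: white dropper bottle, 30 mm wide, 78 mm tall

How it is judged:
By the outcome, as a careful person would: the job done as asked, in the order asked, and still so for the second after the job is handed in, while the arm keeps its last pose, push and grip.
It also fails if it takes over 54 s, if anything falls off the work surface, if the arm or the gripper's body presses on something with over 40 N, if the wrist force passes 120 N, or if a joint passes its speed limit or range.

## Robot

A 7-joint arm with a two-finger parallel gripper is mounted at the origin on the work surface; the furniture and walls round the work are solid. World frame = base frame: x ahead of the robot, y to its left, z up, the work surface at z = 0. Lengths are in m, angles in rad, forces in N, time in s.
With the tool pointing down it reaches from about 0.4 to 0.85 m from the base axis. Payload 6.9 kg.
Tool frame: the origin (TCP) lies on the centre line of the jaws, within the pads' length; the fingertips stand 22 mm ahead of it and the grasp point (between the pads) lies 3 mm ahead of it (finger_overhang is the distance from the TCP to the fingertips, in m); x points along the fingers, y is the direction in which the jaws open and shut, and the axes are right-handed (so a half turn about x gives the same grasp; the last joint's range is limited). The gripper opens to 85 mm and grips with 20 to 120 N. Pads are 22 mm wide; open, the fingers measure 114 mm over their backs; the gripper's body (76 mm by 85 mm) begins 54 mm behind the grasp point. The pads swing forward as they close: fully open they stand 13 mm farther back than shut.
Start: joints at [1.399, 0.507, -0.238, 1.5, 0.126, 1.149, -0.155], TCP at [0.171, -0.601, 0.253] pointing down, gripper open.
Joint ranges: [-3.08, 3.08], [-0.24, 2.05], [-1.43, 1.35], [0, 2.5], [-1.52, 4.66], [0.17, 1.96], [-2.89, 2.89]. Speed limits (rad/s): [2.39, 2.39, 3.14, 3.14, 3.14, 3.14, 3.14].

## Interface

Orientations are given as a 3x3 rotation matrix whose columns are the frame's x, y, z axes.
In Python, from station import get_obs, capture, camera_info, hand_in, finger_overhang gives the robot as it stands. The module is installed in compiled form; this text tells all that it offers.
- The arm moves only by the tool play_rows, never from a script. Its argument "series" is a list of rows, each an object of numbers: "rx", "ry", "rz": the turn, a rotation vector about the tool's x, y, z each as a share of 90 degrees, from -1 to 1; "x", "y", "z": the shift along the tool's x, y, z each as a share of 75 mm, from -1 to 1; "claw": the opening, from -1 (shut) to 1 (fully open). A call has 1 to 10 rows; each row shifts and turns the commanded pose from where the row before left it, along the tool's axes as they then stand; what a row does not reach is not made up. A row lasts 1/12 s, in which the tool goes at most 41.7 mm and 7.16 degrees, less where a joint would pass 70% of its speed; a pose out of reach is approached as far as the arm can. A call with a number of a shift or a turn outside -1 to 1 is refused whole. A call with a gripper value outside its range is refused whole. The fingers move at their own pace and stop on an object; "force" is the grip in N (left out, the last holds). Time passes only in rows, so rows that do not move let the fingers close. It gives the time, the measured TCP pose, the force and the opening at its end, in the units of the state.
- get_obs(): the state, without advancing time (a new reading comes with each control period).
- capture(name): name is "scene" or "top" or "wrist"; returns the picture (384x512x3 uint8, red, green, blue); there is no depth.
- camera_info(name): a dict with "camera_matrix" (3x3 intrinsics, pixels), "xyz" and "attitude" of the camera in the world. Camera axes: x right, y up, looking along -z (the intrinsics and any distortion apply to the point x, -y, -z); pixel columns grow to the right and rows downward; lengths in m; the calibration is good to about 2 mm. The wrist camera is an equidistant fisheye: a pixel r from the principal point sees the ray r / f radians off the axis. A picture is of the moment at which its call begins: read the wrist's pose just before it. camera_info takes no time and is no camera call; for the wrist camera it gives the pose at the moment of the call.
- hand_in(): hands the job in, once; it reports no verdict.
The state is a dict: "t": time; "q": joint angles; "qvel": joint speeds; "joint_torque": joint torques, N m; "ee_pos": TCP position; "orientation": TCP orientation; "contact_force": force on the tool from outside, world axes, zero at the start; "ft_torque": the same for the moment, N m; "opening": finger opening in m.
Only numpy, scipy, OpenCV 4.12 (cv2) and the standard library are available. Lean on these libraries where they do the work, as an engineer would, in place of code of your own. Each camera call takes 0.05 s, during which the arm holds its last target.

## Working session

There is one attempt and no reset: what is moved stays moved. The work goes in short steps, Python scripts to look and compute and a tool call to move; the robot and the scene stay as the last step left them, time stands still between calls to the robot, and variables do not carry over. Pictures are saved under pics/ and viewed, and the job is handed in when it is done.

Besides the shell and the picture viewer there is one more tool, called after ">>>" by a JSON object that holds its "op" and its "data", one argument or row to a line. play_rows: Moves the arm, as the interface text tells. Its arguments: {"type":"object","properties":{"series":{"type":"array","items":{"type":"object","properties":{"rx":{"type":"number","minimum":-1,"maximum":1},"ry":{"type":"number","minimum":-1,"maximum":1},"rz":{"type":"number","minimum":-1,"maximum":1},"x":{"type":"number","minimum":-1,"maximum":1},"y":{"type":"number","minimum":-1,"maximum":1},"z":{"type":"number","minimum":-1,"maximum":1},"claw":{"type":"number"}}}},"force":{"type":"number"}},"required":["series"]}

```bash
mkdir -p pics; ls
python3 - <<'E'
from station import *
import cv2,numpy as np
o=get_obs()
for k in o: print(k,np.round(o[k],3).tolist())
print(finger_overhang if not callable(finger_overhang) else finger_overhang())
for n in ["scene","top","wrist"]:
    i=camera_info(n); print(n,{k:np.round(v,4).tolist() if not isinstance(v,str) else v for k,v in i.items()})
    cv2.imwrite(f"pics/{n}0.png",capture(n)[:,:,::-1])
E
```

```text
pics
t 0.0
q [1.398, 0.508, -0.237, 1.501, 0.126, 1.149, -0.155]
qvel [-0.0, 0.003, -0.0, -0.0, 0.001, -0.0, 0.001]
joint_torque [-0.0, -62.06, -2.187, -24.965, 0.013, 0.012, 0.0]
ee_pos [0.171, -0.601, 0.252]
orientation [[-0.001, 0.274, -0.962], [0.002, -0.962, -0.274], [-1.0, -0.002, 0.0]]
contact_force [-1.208, -0.554, -0.126]
ft_torque [0.016, 0.021, 0.03]
opening 0.085
0.022
scene {'camera_matrix': [[421.0881, 0.0, 254.3455], [0.0, 421.0881, 187.7862], [0.0, 0.0, 1.0]], 'xyz': [0.5081, -0.7183, 1.1437], 'attitude': [[0.9999, 0.0161, 0.0014], [-0.0121, 0.8032, -0.5956], [-0.0107, 0.5955, 0.8033]]}
top {'camera_matrix': [[400.2934, 0.0, 254.3532], [0.0, 400.2934, 185.3601], [0.0, 0.0, 1.0]], 'xyz': [0.4604, 0.0617, 1.0735], 'attitude': [[-0.008, 0.998, -0.0623], [-0.9997, -0.0066, 0.0219], [0.0214, 0.0625, 0.9978]]}
wrist {'camera_matrix': [[297.3186, 0.0, 258.258], [0.0, 297.3186, 194.2402], [0.0, 0.0, 1.0]], 'xyz': [0.2342, -0.5832, 0.374], 'attitude': [[0.2743, 0.9279, 0.2526], [-0.9616, 0.2651, 0.0704], [-0.0016, -0.2622, 0.965]]}
```

View pics/scene0.png

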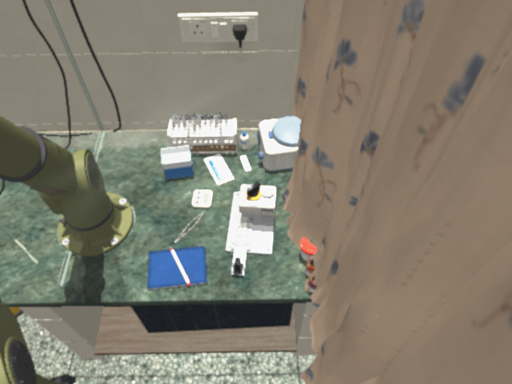

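View pics/top0.png

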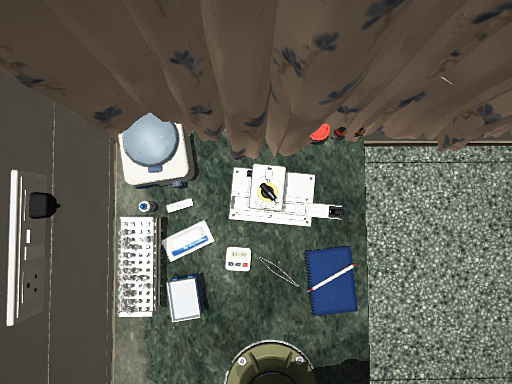

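View pics/wrist0.png

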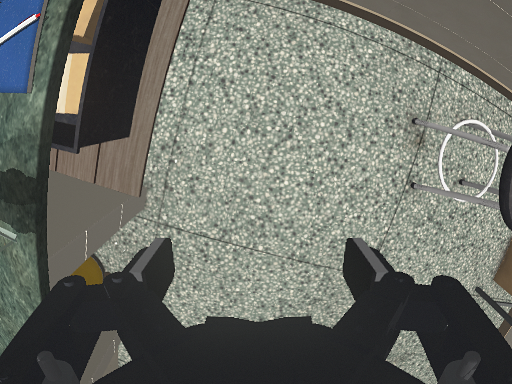

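Run:
```python
import cv2
a=cv2.imread("pics/top0.png")[130:250,215:375]; cv2.imwrite("pics/topz.png",cv2.resize(a,None,fx=5,fy=5,interpolation=cv2.INTER_CUBIC))
a=cv2.imread("pics/scene0.png")[170:290,210:330]; cv2.imwrite("pics/scz.png",cv2.resize(a,None,fx=5,fy=5,interpolation=cv2.INTER_CUBIC))
```

```text
(no output)
```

View pics/topz.png

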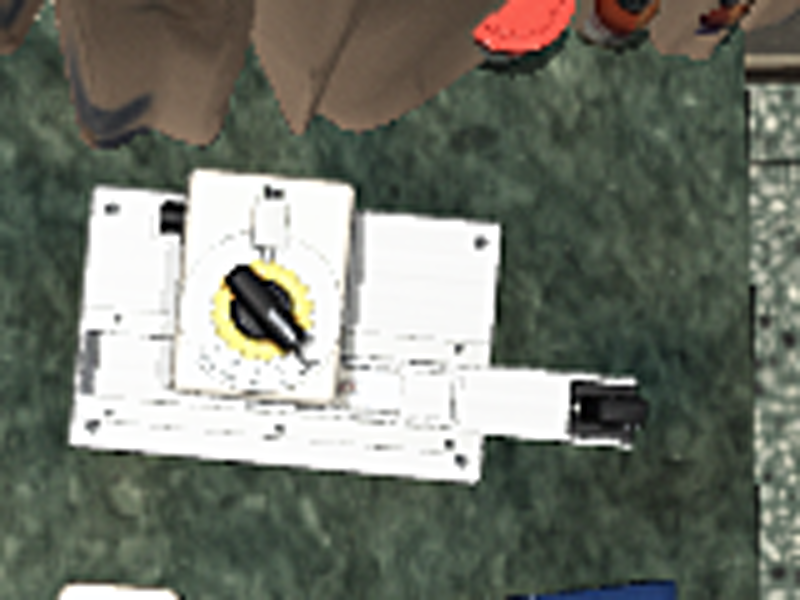

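View pics/scz.png

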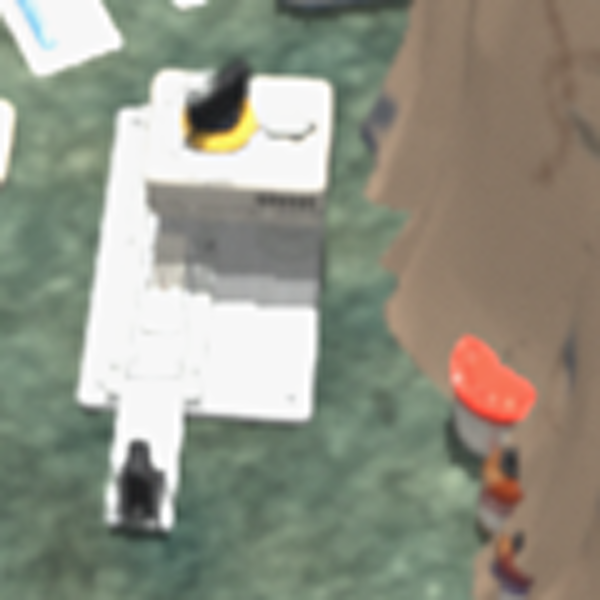

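```bash
cat > h.py <<'E'
import numpy as np,cv2
from station import *
def ray(n,u,v,info=None):
    i=info or camera_info(n);K=np.array(i['camera_matrix']);R=np.array(i['attitude']);c=np.array(i['xyz'])
    x=(u-K[0,2])/K[0,0];y=(v-K[1,2])/K[1,1]
    if n=='wrist':
        r=np.hypot(x,y);s=np.sin(r)/max(r,1e-9);d=np.array([x*s,-y*s,-np.cos(r)])
    else: d=np.array([x,-y,-1.])
    d=R@d
    return c,d/np.linalg.norm(d)
def onz(n,u,v,z,info=None):
    c,d=ray(n,u,v,info);return c+d*(z-c[2])/d[2]
def proj(n,p,info=None):
    i=info or camera_info(n);K=np.array(i['camera_matrix']);R=np.array(i['attitude']);c=np.array(i['xyz'])
    q=R.T@(np.array(p)-c);x,y,z=q[0],-q[1],-q[2]
    if n=='wrist':
        r=np.hypot(x,y);t=np.arctan2(r,z);x,y=x/r*t,y/r*t
    else:x,y=x/z,y/z
    return np.array([x*K[0,0]+K[0,2],y*K[1,1]+K[1,2]])
def tri(a,b):
    (c1,d1),(c2,d2)=a,b
    s=np.linalg.lstsq(np.c_[d1,-d2],c2-c1,rcond=None)[0];p,q=c1+d1*s[0],c2+d2*s[1]
    return (p+q)/2,np.linalg.norm(p-q)
E
python3 - <<'E'
from h import *
T=lambda X,Y:(215+X/5-.4,130+Y/5-.4)
S=lambda X,Y:(210+X/5-.4,170+Y/5-.4)
H=[onz('top',*T(*p),0.126) for p in [(193,170),(353,183),(338,402),(175,388)]]
print('head',np.round(H,3).tolist())
B=[onz('top',*T(*p),0.008) for p in [(95,187),(500,226),(475,483),(70,445)]]
print('base',np.round(B,3).tolist())
for a,b in [(0,1),(1,2),(2,3),(3,0)]:
    for n,Q in(('h',H),('b',B)):
        d=(Q[b]-Q[a])[:2];print(n,a,b,np.linalg.norm(d).round(4),np.degrees(np.arctan2(d[1],d[0])).round(1))
print('knob wheel',onz('top',*T(263,310),.134),'sc',onz('scene',*S(218,130),.134))
print('grip base',onz('top',*T(590,408),.04), onz('top',*T(615,408),.068))
E
```

```text
head [[0.572, 0.043, 0.126], [0.565, -0.033, 0.126], [0.461, -0.025, 0.126], [0.468, 0.053, 0.126]]
base [[0.577, 0.093, 0.008], [0.554, -0.123, 0.008], [0.417, -0.108, 0.008], [0.439, 0.107, 0.008]]
h 0 1 0.0765 -95.0
b 0 1 0.218 -95.9
h 1 2 0.1045 175.4
b 1 2 0.1379 173.5
h 2 3 0.0774 84.7
b 2 3 0.2161 84.2
h 3 0 0.104 -5.1
b 3 0 0.138 -5.8
knob wheel [0.50422012 0.01099779 0.134     ] sc [0.50262392 0.00171796 0.134     ]
grip base [ 0.45665441 -0.162967    0.04      ] [ 0.45665567 -0.16952764  0.068     ]
```

```bash
cat >> h.py <<'E'
from scipy.spatial.transform import Rotation as Rn
YAW=np.radians(-5.4);O=np.array([.474,.014])
def down(zdeg): # tool x down, tool z at world azimuth zdeg
    a=np.radians(zdeg);z=np.array([np.cos(a),np.sin(a),0]);x=np.array([0,0,-1.]);return np.c_[x,np.cross(z,x),z]
def st(x,y): c,s=np.cos(YAW),np.sin(YAW);return O+[c*x-s*y,s*x+c*y]
def inst(p): c,s=np.cos(YAW),np.sin(YAW);d=np.array(p)[:2]-O;return np.array([c*d[0]+s*d[1],-s*d[0]+c*d[1]])
def plan(p,zdeg,n=None):
    o=get_obs();P=np.array(o['ee_pos']);R=np.array(o['orientation']);Rt=down(zdeg)
    w=Rn.from_matrix(R.T@Rt).as_rotvec();d=np.array(p)-P
    n=n or int(np.ceil(max(np.linalg.norm(d)/.038,np.degrees(np.linalg.norm(w))/6.9,1)))
    for k in range(n):
        Rk=R@Rn.from_rotvec(w*k/n).as_matrix();s=Rk.T@(d/n)/.075;r=np.degrees(w)/n/90
        print(k,dict(zip(['x','y','z','rx','ry','rz'],[float(round(v,3)) for v in [*s,*r]])))
E
python3 - <<'E'
from h import *
T=lambda X,Y:(215+X/5-.4,130+Y/5-.4)
S=lambda X,Y:(210+X/5-.4,170+Y/5-.4)
print('curtain',tri(ray('top',*T(110,120)),ray('scene',*S(378,130))))
plan([*st(0,-.134),.16],264.6)
E
```

```text
curtain (array([0.60935617, 0.0848816 , 0.01501382]), np.float64(0.004324044530447032))
0 {'x': 0.083, 'y': -0.341, 'z': -0.365, 'rx': -0.051, 'ry': -0.0, 'rz': 0.0}
1 {'x': 0.083, 'y': -0.31, 'z': -0.391, 'rx': -0.051, 'ry': -0.0, 'rz': 0.0}
2 {'x': 0.083, 'y': -0.278, 'z': -0.415, 'rx': -0.051, 'ry': -0.0, 'rz': 0.0}
3 {'x': 0.083, 'y': -0.244, 'z': -0.436, 'rx': -0.051, 'ry': -0.0, 'rz': 0.0}
4 {'x': 0.083, 'y': -0.209, 'z': -0.454, 'rx': -0.051, 'ry': -0.0, 'rz': 0.0}
5 {'x': 0.083, 'y': -0.172, 'z': -0.469, 'rx': -0.051, 'ry': -0.0, 'rz': 0.0}
6 {'x': 0.083, 'y': -0.134, 'z': -0.481, 'rx': -0.051, 'ry': -0.0, 'rz': 0.0}
7 {'x': 0.082, 'y': -0.095, 'z': -0.49, 'rx': -0.051, 'ry': -0.0, 'rz': 0.0}
8 {'x': 0.082, 'y': -0.055, 'z': -0.496, 'rx': -0.051, 'ry': -0.0, 'rz': 0.0}
9 {'x': 0.082, 'y': -0.016, 'z': -0.499, 'rx': -0.051, 'ry': -0.0, 'rz': 0.0}
10 {'x': 0.082, 'y': 0.024, 'z': -0.499, 'rx': -0.051, 'ry': -0.0, 'rz': 0.0}
11 {'x': 0.082, 'y': 0.064, 'z': -0.495, 'rx': -0.051, 'ry': -0.0, 'rz': 0.0}
12 {'x': 0.082, 'y': 0.103, 'z': -0.489, 'rx': -0.051, 'ry': -0.0, 'rz': 0.0}
13 {'x': 0.082, 'y': 0.142, 'z': -0.479, 'rx': -0.051, 'ry': -0.0, 'rz': 0.0}
14 {'x': 0.082, 'y': 0.18, 'z': -0.466, 'rx': -0.051, 'ry': -0.0, 'rz': 0.0}
```

>>> {"op": "play_rows", "data": {
  "series": [
    {"x": 0.08,"y": -0.34,"z": -0.365,"rx": -0.051},
    {"x": 0.08,"y": -0.31,"z": -0.39,"rx": -0.051},
    {"x": 0.08,"y": -0.28,"z": -0.415,"rx": -0.051},
    {"x": 0.08,"y": -0.245,"z": -0.435,"rx": -0.051},
    {"x": 0.08,"y": -0.21,"z": -0.455,"rx": -0.051},
    {"x": 0.08,"y": -0.17,"z": -0.47,"rx": -0.051},
    {"x": 0.08,"y": -0.135,"z": -0.48,"rx": -0.051},
    {"x": 0.08,"y": -0.095,"z": -0.49,"rx": -0.051},
    {"x": 0.08,"y": -0.055,"z": -0.495,"rx": -0.051},
    {"x": 0.08,"y": -0.015,"z": -0.5,"rx": -0.051}
  ]
}}

```text
validation failed for argument at $.se...
```

Run:
```python
from h import *
print(np.round(get_obs()['q'],2),get_obs()['t'])
plan([*st(0,-.134),.16],264.6,6)
```

```text
[ 1.4   0.51 -0.24  1.5   0.13  1.15 -0.15] 0.15
0 {'x': 0.207, 'y': -0.851, 'z': -0.913, 'rx': -0.127, 'ry': -0.0, 'rz': 0.0}
1 {'x': 0.207, 'y': -0.653, 'z': -1.064, 'rx': -0.127, 'ry': -0.0, 'rz': 0.0}
2 {'x': 0.206, 'y': -0.429, 'z': -1.173, 'rx': -0.127, 'ry': -0.0, 'rz': 0.0}
3 {'x': 0.206, 'y': -0.188, 'z': -1.235, 'rx': -0.127, 'ry': -0.0, 'rz': 0.0}
4 {'x': 0.206, 'y': 0.061, 'z': -1.247, 'rx': -0.127, 'ry': -0.0, 'rz': 0.0}
5 {'x': 0.206, 'y': 0.307, 'z': -1.211, 'rx': -0.127, 'ry': -0.0, 'rz': 0.0}
```

Validation probably needs all fields in each row.

>>> {"op": "play_rows", "data": {
  "series": [
    {"x": 0.08,"y": -0.34,"z": -0.365,"rx": -0.051,"ry": 0,"rz": 0,"claw": 1},
    {"x": 0.08,"y": -0.31,"z": -0.39,"rx": -0.051,"ry": 0,"rz": 0,"claw": 1},
    {"x": 0.08,"y": -0.28,"z": -0.415,"rx": -0.051,"ry": 0,"rz": 0,"claw": 1},
    {"x": 0.08,"y": -0.245,"z": -0.435,"rx": -0.051,"ry": 0,"rz": 0,"claw": 1},
    {"x": 0.08,"y": -0.21,"z": -0.455,"rx": -0.051,"ry": 0,"rz": 0,"claw": 1},
    {"x": 0.08,"y": -0.17,"z": -0.47,"rx": -0.051,"ry": 0,"rz": 0,"claw": 1},
    {"x": 0.08,"y": -0.135,"z": -0.48,"rx": -0.051,"ry": 0,"rz": 0,"claw": 1},
    {"x": 0.08,"y": -0.095,"z": -0.49,"rx": -0.051,"ry": 0,"rz": 0,"claw": 1},
    {"x": 0.08,"y": -0.055,"z": -0.495,"rx": -0.051,"ry": 0,"rz": 0,"claw": 1},
    {"x": 0.08,"y": -0.015,"z": -0.5,"rx": -0.051,"ry": 0,"rz": 0,"claw": 1}
  ]
}}

```text
t: 0.98
ee_pos: [0.3647, -0.2784, 0.1931]
orientation: [[0.0, 0.883, -0.469], [-0.0, -0.469, -0.883], [-1.0, 0.0, 0.0]]
contact_force: [0.9, -0.9, -0.9]
opening: 0.0854
```

Run:
```python
from h import *
print(np.round(get_obs()['q'],2),get_obs()['t'])
plan([*st(0,-.134),.16],264.6,6)
```

```text
[ 0.98  0.35 -0.52  2.01  0.23  0.84 -0.15] 0.9833
0 {'x': 0.073, 'y': 0.024, 'z': -0.413, 'rx': -0.042, 'ry': 0.0, 'rz': -0.0}
1 {'x': 0.073, 'y': 0.051, 'z': -0.41, 'rx': -0.042, 'ry': 0.0, 'rz': -0.0}
2 {'x': 0.073, 'y': 0.078, 'z': -0.406, 'rx': -0.042, 'ry': 0.0, 'rz': -0.0}
3 {'x': 0.073, 'y': 0.104, 'z': -0.4, 'rx': -0.042, 'ry': 0.0, 'rz': -0.0}
4 {'x': 0.073, 'y': 0.13, 'z': -0.392, 'rx': -0.042, 'ry': 0.0, 'rz': -0.0}
5 {'x': 0.074, 'y': 0.156, 'z': -0.383, 'rx': -0.042, 'ry': 0.0, 'rz': -0.0}
```

>>> {"op": "play_rows", "data": {
  "series": [
    {"x": 0.073,"y": 0.025,"z": -0.413,"rx": -0.042,"ry": 0,"rz": 0,"claw": 1},
    {"x": 0.073,"y": 0.05,"z": -0.41,"rx": -0.042,"ry": 0,"rz": 0,"claw": 1},
    {"x": 0.073,"y": 0.08,"z": -0.405,"rx": -0.042,"ry": 0,"rz": 0,"claw": 1},
    {"x": 0.073,"y": 0.105,"z": -0.4,"rx": -0.042,"ry": 0,"rz": 0,"claw": 1},
    {"x": 0.073,"y": 0.13,"z": -0.39,"rx": -0.042,"ry": 0,"rz": 0,"claw": 1},
    {"x": 0.073,"y": 0.155,"z": -0.383,"rx": -0.042,"ry": 0,"rz": 0,"claw": 1},
    {"x": 0,"y": 0,"z": 0,"rx": 0,"ry": 0,"rz": 0,"claw": 1}
  ]
}}

```text
t: 1.57
ee_pos: [0.4643, -0.1156, 0.1602]
orientation: [[0.002, 0.996, -0.085], [0.004, -0.085, -0.996], [-1.0, 0.002, -0.004]]
contact_force: [0.4, -0.1, 0.3]
opening: 0.0853
```

Run:
```python
from h import *
import pickle
i=camera_info('wrist');im=capture('wrist')[:,:,::-1];pickle.dump(i,open('w1.pkl','wb'))
cv2.imwrite('pics/w1.png',im);print(get_obs()['ee_pos'],get_obs()['q'],i['xyz'])
cv2.imwrite('pics/w1b.png',cv2.resize(im,(800,600),interpolation=cv2.INTER_CUBIC))
```

```text
[ 0.46276221 -0.11831433  0.16010992] [ 0.63933862  0.43823241 -0.62023549  2.00563454  0.34727838  0.80208382
 -0.27081816] [ 0.46868826 -0.05037872  0.28193659]
```

View pics/w1b.png

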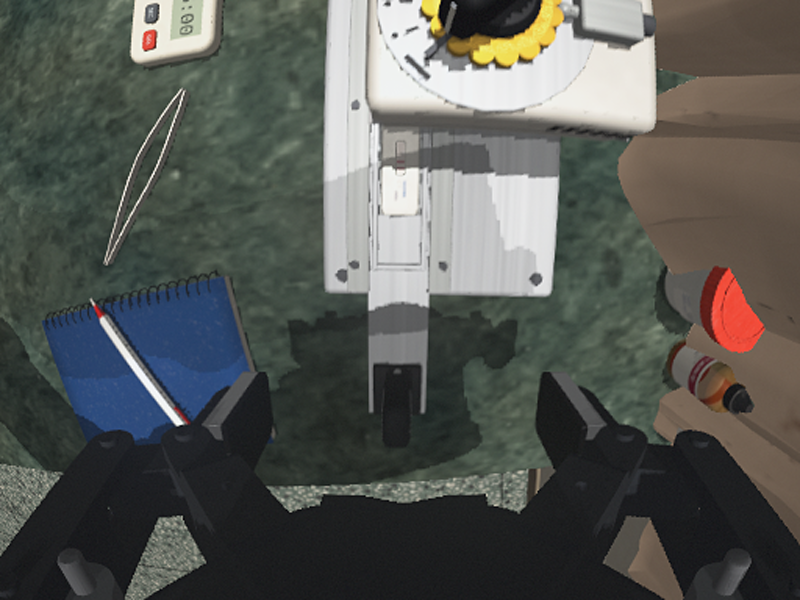

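Run:
```python
import cv2
im=cv2.imread('pics/w1.png')
cv2.imwrite('pics/w1l.png',cv2.resize(im[75:145,225:305],None,fx=8,fy=8,interpolation=cv2.INTER_NEAREST))
cv2.imwrite('pics/w1g.png',cv2.resize(im[215:295,220:300],None,fx=7,fy=7,interpolation=cv2.INTER_NEAREST))
```

```text
(no output)
```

View pics/w1l.png

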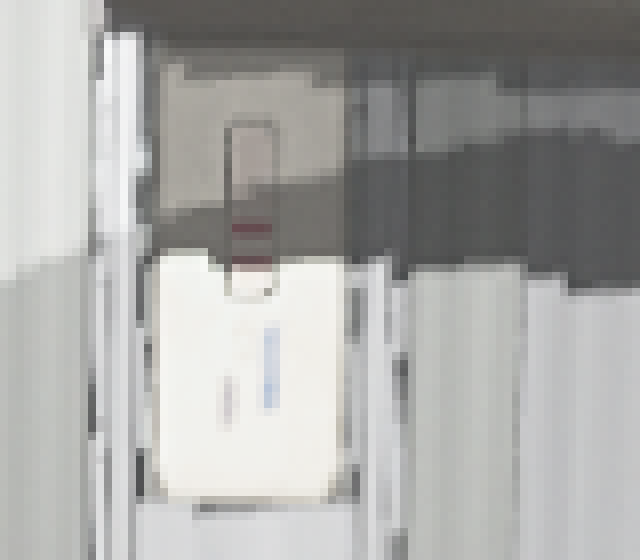

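View pics/w1g.png

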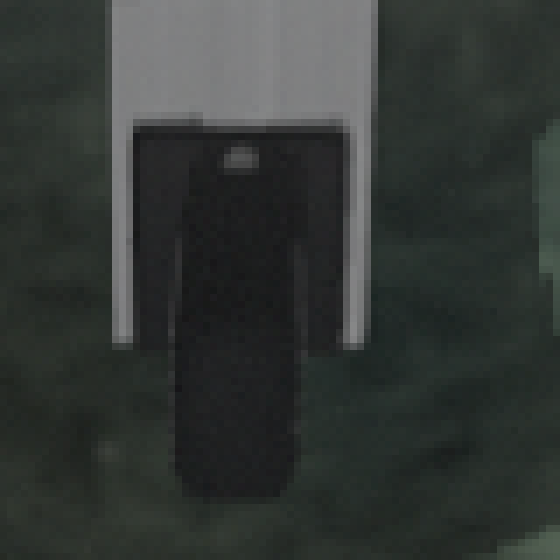

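Run:
```python
from h import *
import pickle
i=pickle.load(open('w1.pkl','rb'))
L=onz('wrist',256,105,.022,i);print('lines',L,inst(L))
for r in (103,107):print(inst(onz('wrist',256,r,.022,i)))
for u,v,z in [(220+236/7-.5,285.2,.068),(220+236/7-.5,215+320/7-.5,.068),(220+172/7-.5,270,.068),(220+300/7-.5,270,.068),(220+240/7,215+125/7,.021),(220+240/7,215+348/7,.018)]:
    print(inst(onz('wrist',u,v,z,i))*1000)
# head near edge / corners check: head front edge bottom left corner at big (370,112)
for u,v,z in [(370,108,.126),(655,135,.126)]:
    print('head',inst(onz('wrist',u*.64,v*.64,z,i))*1000)
# base corners big (325,292),(553,295)
for u,v in [(325,292),(553,296)]: print('base',inst(onz('wrist',u*.64,v*.64,.008,i))*1000)
```

```text
lines [ 0.46829394 -0.04031383  0.022     ] [-0.00056935 -0.05460977]
[-0.00058506 -0.05285823]
[-0.00055371 -0.0563604 ]
[  -1.60608568 -201.04306787]
[  -1.66094352 -176.98457757]
[  -9.12922376 -186.23673838]
[   5.84687056 -186.06907705]
[  -1.27302579 -172.36469176]
[  -1.14262613 -208.37901153]
head [-10.12702934 -39.56390554]
head [ 92.97069907 -41.74809198]
base [ -45.93290709 -131.09208738]
base [  96.35551651 -132.24840633]
```

Run:
```python
from h import *
p=st(-.0013,-.1888);print(p);plan([*p,.135],264.6,3);plan([*p,.055],264.6,1)
```

```text
[ 0.45493812 -0.17383976]
0 {'x': 0.111, 'y': -0.013, 'z': 0.249, 'rx': 0.001, 'ry': -0.0, 'rz': -0.0}
1 {'x': 0.111, 'y': -0.012, 'z': 0.249, 'rx': 0.001, 'ry': -0.0, 'rz': -0.0}
2 {'x': 0.111, 'y': -0.012, 'z': 0.249, 'rx': 0.001, 'ry': -0.0, 'rz': -0.0}
0 {'x': 1.4, 'y': -0.038, 'z': 0.75, 'rx': 0.003, 'ry': -0.001, 'rz': -0.0}
```

>>> {"op": "play_rows", "data": {
  "series": [
    {"x": 0.11,"y": -0.013,"z": 0.25,"rx": 0.001,"ry": 0,"rz": 0,"claw": 1},
    {"x": 0.11,"y": -0.013,"z": 0.25,"rx": 0.001,"ry": 0,"rz": 0,"claw": 1},
    {"x": 0.11,"y": -0.013,"z": 0.25,"rx": 0.001,"ry": 0,"rz": 0,"claw": 1},
    {"x": 0.3,"y": 0,"z": 0,"rx": 0,"ry": 0,"rz": 0,"claw": 1},
    {"x": 0.3,"y": 0,"z": 0,"rx": 0,"ry": 0,"rz": 0,"claw": 0.6},
    {"x": 0.25,"y": 0,"z": 0,"rx": 0,"ry": 0,"rz": 0,"claw": 0.3},
    {"x": 0.22,"y": 0,"z": 0,"rx": 0,"ry": 0,"rz": 0,"claw": 0.1},
    {"x": 0,"y": 0,"z": 0,"rx": 0,"ry": 0,"rz": 0,"claw": 0.1}
  ],
  "force": 30
}}

```text
t: 2.28
ee_pos: [0.4509, -0.178, 0.053]
orientation: [[-0.005, 0.995, -0.103], [0.001, -0.103, -0.995], [-1.0, -0.005, -0.001]]
contact_force: [-0.8, 0.3, -0.3]
opening: 0.0466
```

Run:
```python
from h import *
o=get_obs();print(inst(o['ee_pos'])*1000,o['ee_pos'],o['opening'])
im=capture('wrist')[:,:,::-1];cv2.imwrite('pics/w2b.png',cv2.resize(im,(800,600)))
```

```text
[  -4.96761414 -193.36338307] [ 0.45085733 -0.17803774  0.0529984 ] 0.046635992397505745
```

View pics/w2b.png

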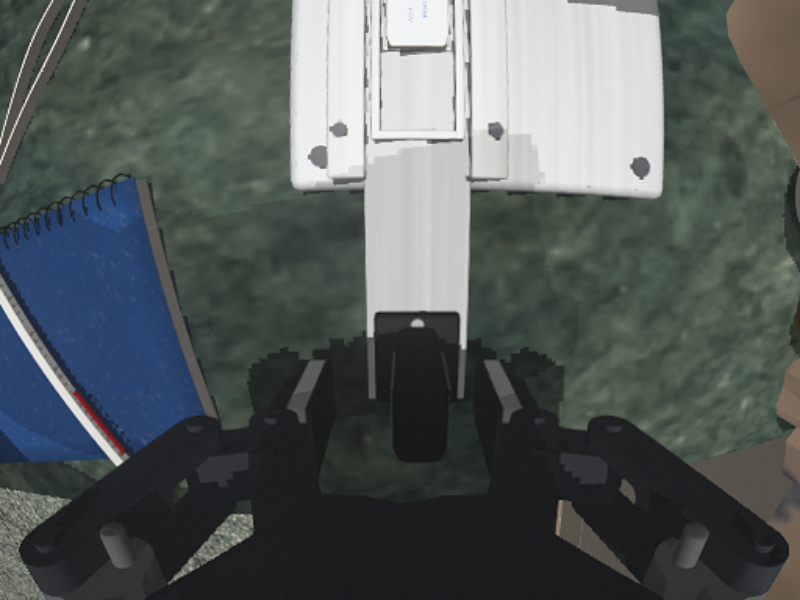

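Run:
```python
from h import *
o=get_obs();print(o['ee_pos'],o['qvel'].round(3) if hasattr(o['qvel'],'round') else o['qvel'])
plan([*st(-.0013,-.1888),.054],264.6,1)
```

```text
[ 0.45159378 -0.17789981  0.0543908 ] [ 0.007 -0.036 -0.029 -0.024 -0.018  0.025  0.015]
0 {'x': 0.005, 'y': 0.039, 'z': -0.058, 'rx': -0.005, 'ry': -0.0, 'rz': 0.002}
```

>>> {"op": "play_rows", "data": {
  "series": [
    {"x": 0,"y": 0.04,"z": -0.05,"rx": -0.004,"ry": 0,"rz": 0,"claw": 0.1},
    {"x": 0,"y": 0,"z": 0,"rx": 0,"ry": 0,"rz": 0,"claw": -1},
    {"x": 0,"y": 0,"z": 0,"rx": 0,"ry": 0,"rz": 0,"claw": -1},
    {"x": 0,"y": 0,"z": 0,"rx": 0,"ry": 0,"rz": 0,"claw": -1},
    {"x": 0,"y": 0,"z": 0,"rx": 0,"ry": 0,"rz": 0,"claw": -1},
    {"x": 0,"y": 0,"z": 0,"rx": 0,"ry": 0,"rz": 0,"claw": -1}
  ],
  "force": 30
}}

```text
t: 2.83
ee_pos: [0.4557, -0.174, 0.0564]
orientation: [[-0.001, 0.995, -0.095], [-0.001, -0.095, -0.995], [-1.0, -0.001, 0.001]]
contact_force: [-3.9, 2.2, 8.6]
opening: 0.0148
```

Run:
```python
from h import *
o=get_obs();print(inst(o['ee_pos'])*1000,o['ee_pos'],o['opening'],o['contact_force'])
import pickle
i=camera_info('wrist')
im=capture('wrist')[:,:,::-1];cv2.imwrite('pics/w3b.png',cv2.resize(im,(800,600)))
pickle.dump((i,im),open('w3.pkl','wb'))
o=get_obs();print(inst(o['ee_pos'])*1000,o['ee_pos'])
```

```text
[  -0.50917317 -188.932937  ] [ 0.45571293 -0.17404653  0.05639334] 0.014821212629333301 [-3.94725251  2.20271895  8.60420291]
[  -0.49994248 -188.93748416] [ 0.45572169 -0.17405192  0.05640264]
```

View pics/w3b.png

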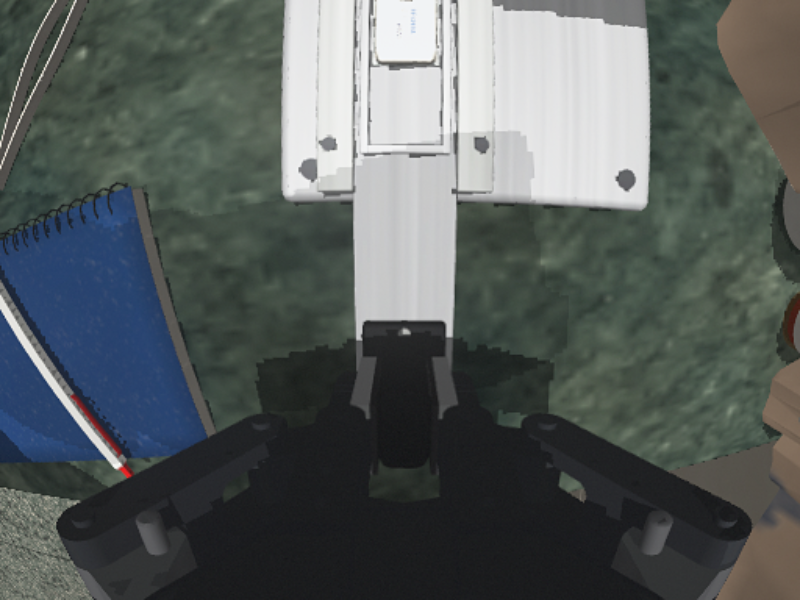

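>>> {"op": "play_rows", "data": {
  "series": [
    {"x": 0,"y": 0,"z": -0.089,"rx": 0,"ry": 0,"rz": 0,"claw": -1},
    {"x": 0,"y": 0,"z": -0.089,"rx": 0,"ry": 0,"rz": 0,"claw": -1},
    {"x": 0,"y": 0,"z": -0.089,"rx": 0,"ry": 0,"rz": 0,"claw": -1},
    {"x": 0,"y": 0,"z": -0.089,"rx": 0,"ry": 0,"rz": 0,"claw": -1},
    {"x": 0,"y": 0,"z": -0.089,"rx": 0,"ry": 0,"rz": 0,"claw": -1},
    {"x": 0,"y": 0,"z": -0.089,"rx": 0,"ry": 0,"rz": 0,"claw": -1},
    {"x": 0,"y": 0,"z": -0.089,"rx": 0,"ry": 0,"rz": 0,"claw": -1},
    {"x": 0,"y": 0,"z": -0.089,"rx": 0,"ry": 0,"rz": 0,"claw": -1},
    {"x": 0,"y": 0,"z": 0,"rx": 0,"ry": 0,"rz": 0,"claw": -1},
    {"x": 0,"y": 0,"z": 0,"rx": 0,"ry": 0,"rz": 0,"claw": -1}
  ]
}}

```text
t: 3.72
ee_pos: [0.4612, -0.1204, 0.0564]
orientation: [[0.0, 0.996, -0.094], [-0.001, -0.094, -0.996], [-1.0, 0.0, 0.001]]
contact_force: [-2.6, 2.5, 6.9]
opening: 0.0145
```

Run:
```python
from h import *
o=get_obs();print(inst(o['ee_pos'])*1000,o['ee_pos'],o['opening'],o['contact_force'])
i=camera_info('wrist')
im=capture('wrist')[:,:,::-1];cv2.imwrite('pics/w4b.png',cv2.resize(im,(800,600)))
o=get_obs();print(inst(o['ee_pos'])*1000,o['ee_pos'])
```

```text
[  -0.14648073 -134.97479273] [ 0.46115192 -0.12036198  0.05641662] 0.014452258920153763 [-2.63832017  2.48089379  6.94684254]
[  -0.13765011 -135.09321269] [ 0.46114957 -0.12048071  0.0564208 ]
```

View pics/w4b.png

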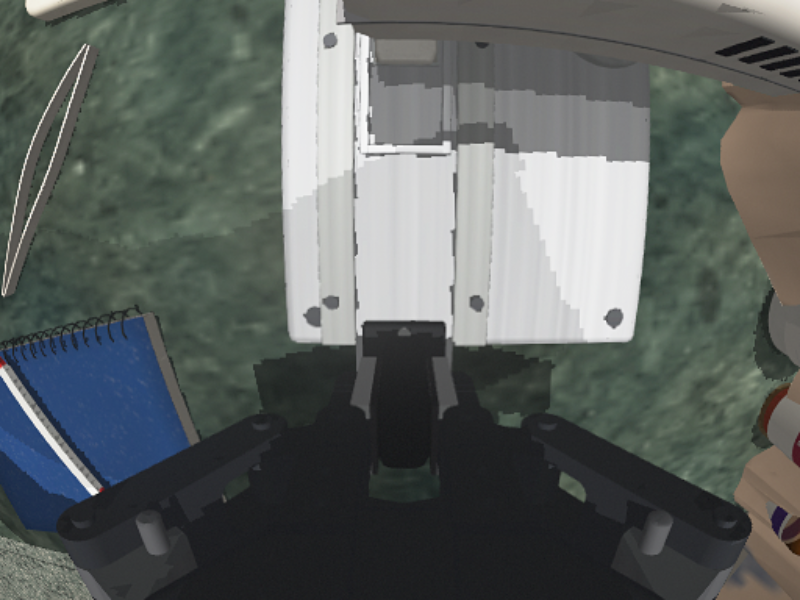

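>>> {"op": "play_rows", "data": {
  "series": [
    {"x": 0,"y": 0,"z": 0,"rx": 0,"ry": 0,"rz": 0,"claw": 0},
    {"x": 0,"y": 0,"z": 0,"rx": 0,"ry": 0,"rz": 0,"claw": 0},
    {"x": 0,"y": 0,"z": 0,"rx": 0,"ry": 0,"rz": 0,"claw": 0},
    {"x": -0.3,"y": 0,"z": 0,"rx": 0,"ry": 0,"rz": 0,"claw": 0},
    {"x": -0.4,"y": 0,"z": 0,"rx": 0,"ry": 0,"rz": 0,"claw": 0},
    {"x": -0.2,"y": -0.3,"z": 0,"rx": 0,"ry": 0,"rz": 0,"claw": 0},
    {"x": 0,"y": -0.45,"z": 0,"rx": 0,"ry": 0,"rz": 0,"claw": 0},
    {"x": 0,"y": -0.45,"z": -0.3,"rx": 0,"ry": 0,"rz": 0,"claw": 0},
    {"x": 0.4,"y": 0,"z": -0.4,"rx": 0,"ry": 0,"rz": 0,"claw": 0},
    {"x": 0.4,"y": 0,"z": -0.22,"rx": 0,"ry": 0,"rz": 0,"claw": 0}
  ]
}}

```text
t: 4.6
ee_pos: [0.3782, -0.0437, 0.0647]
orientation: [[0.005, 0.995, -0.098], [-0.0, -0.098, -0.995], [-1.0, 0.005, -0.0]]
contact_force: [2.0, -0.8, -1.0]
opening: 0.0429
```

>>> {"op": "play_rows", "data": {
  "series": [
    {"x": 0,"y": 0,"z": 0,"rx": 0,"ry": 0,"rz": 0,"claw": 0},
    {"x": 0,"y": 0,"z": 0,"rx": 0,"ry": 0,"rz": 0,"claw": 0}
  ]
}}

```text
t: 4.77
ee_pos: [0.3778, -0.0428, 0.0628]
orientation: [[-0.003, 0.996, -0.09], [0.0, -0.09, -0.996], [-1.0, -0.003, -0.0]]
contact_force: [1.1, -0.7, 1.0]
opening: 0.0428
```

Run:
```python
from h import *
import pickle
o=get_obs();print(inst(o['ee_pos'])*1000,o['ee_pos'],o['opening'],o['contact_force'])
i=camera_info('wrist');print(inst(i['xyz']),i['xyz'])
im=capture('wrist')[:,:,::-1];cv2.imwrite('pics/w5b.png',cv2.resize(im,(800,600)));cv2.imwrite('pics/w5.png',im)
pickle.dump(i,open('w5.pkl','wb'))
print(proj('wrist',[*st(0,0),.029],i),proj('wrist',[*st(0,0),.022],i))
```

```text
[-90.39703234 -65.55089702] [ 0.37783527 -0.04275287  0.06281854] 0.04284607685349618 [ 1.05716535 -0.6650038   0.98497999]
[-0.09128855  0.00023029] [0.38313826 0.02282028 0.18434053]
[418.51549625 124.07277723] [412.80627272 123.48429568]
```

View pics/w5b.png

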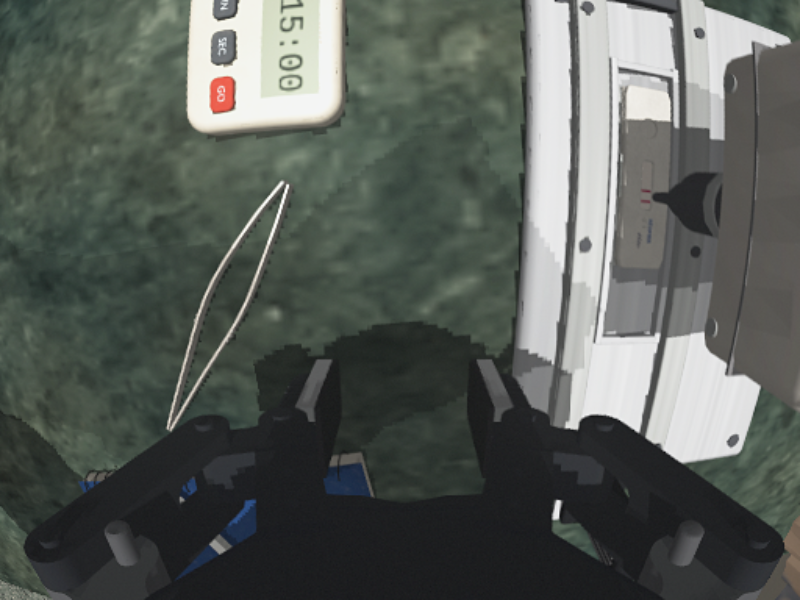

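Excellent view: the probe tip at about (653,197), red lines at about (645,190–201).

Run:
```python
import cv2
im=cv2.imread('pics/w5.png')
cv2.imwrite('pics/w5z.png',cv2.resize(im[100:150,390:450],None,fx=12,fy=12,interpolation=cv2.INTER_NEAREST))
```

```text
(no output)
```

View pics/w5z.png

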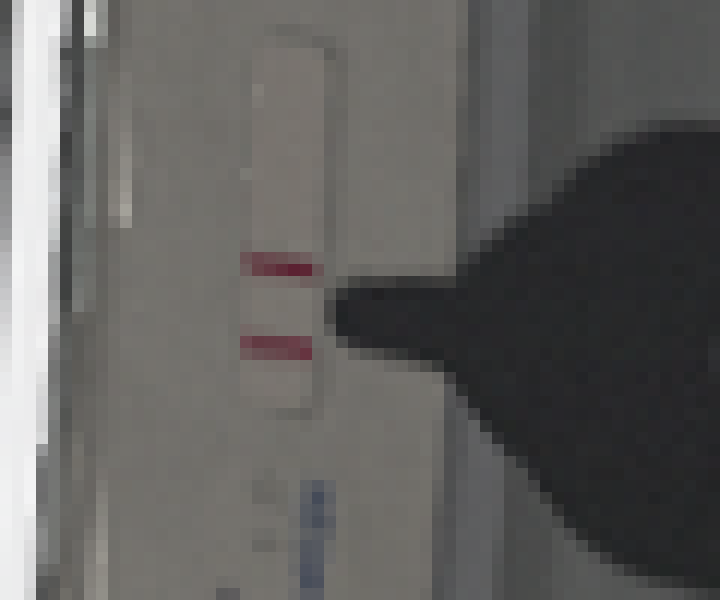

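Run:
```python
from h import *
import pickle
i=pickle.load(open('w5.pkl','rb'))
R=lambda X,Y:(390+X/12-.5,100+Y/12-.5)
print(inst(onz('wrist',*R(280,268),.022,i))*1e3,inst(onz('wrist',*R(277,347),.022,i))*1e3)
print('tip',inst(onz('wrist',*R(340,313),.029,i))*1e3,inst(onz('wrist',*R(345,280),.029,i))*1e3,inst(onz('wrist',*R(345,347),.029,i))*1e3)
# compact red mask centroid
im=cv2.imread('pics/w5.png').astype(int)[100:150,390:450];m=(im[:,:,2]-im[:,:,1]>35);ys,xs=np.nonzero(m);print(ys.mean()+100,xs.mean()+390,len(ys),ys)
```

```text
[-0.04065438  0.98874441] [ 0.03335509 -2.96289844]
tip [-0.41524607 -0.91001315] [-0.22955757  0.6985736 ] [-0.01443063 -2.51965418]
126.0 413.0 11 [22 22 22 22 28 28 28 28 28 29 29]
```

Run:
```python
from h import *
p=st(.0298,-.0009);print(p)
o=get_obs();P=np.array(o['ee_pos'])
plan([P[0],P[1],.225],264.6,4)
d=np.array([p[0]-P[0],p[1]-P[1]]);R=down(264.6)
for k in range(7):
    Rk=down(264.6-45*k/7);print(np.round(Rk.T@np.array([*d/7,0])/.075,3))
```

```text
[0.50358305 0.01029957]
0 {'x': -0.539, 'y': -0.001, 'z': 0.0, 'rx': 0.0, 'ry': 0.0, 'rz': 0.0}
1 {'x': -0.539, 'y': -0.001, 'z': 0.0, 'rx': 0.0, 'ry': 0.0, 'rz': 0.0}
2 {'x': -0.539, 'y': -0.0, 'z': 0.0, 'rx': 0.0, 'ry': 0.0, 'rz': 0.0}
3 {'x': -0.539, 'y': -0.0, 'z': 0.0, 'rx': 0.0, 'ry': 0.0, 'rz': 0.0}
[ 0.     0.228 -0.125]
[ 0.     0.213 -0.15 ]
[ 0.     0.194 -0.173]
[ 0.     0.174 -0.193]
[ 0.     0.151 -0.212]
[ 0.     0.126 -0.227]
[ 0.    0.1  -0.24]
```

>>> {"op": "play_rows", "data": {
  "series": [
    {"x": -0.54,"y": 0,"z": 0,"rx": 0,"ry": 0,"rz": 0,"claw": 0},
    {"x": -0.54,"y": 0,"z": 0,"rx": 0,"ry": 0,"rz": 0,"claw": 0},
    {"x": -0.54,"y": 0,"z": 0,"rx": 0,"ry": 0,"rz": 0,"claw": 0},
    {"x": -0.54,"y": 0,"z": 0,"rx": 0,"ry": 0,"rz": 0,"claw": 0},
    {"x": 0,"y": 0.228,"z": -0.125,"rx": 0.0714,"ry": 0,"rz": 0,"claw": 0},
    {"x": 0,"y": 0.213,"z": -0.15,"rx": 0.0714,"ry": 0,"rz": 0,"claw": 0},
    {"x": 0,"y": 0.194,"z": -0.173,"rx": 0.0714,"ry": 0,"rz": 0,"claw": 0},
    {"x": 0,"y": 0.174,"z": -0.193,"rx": 0.0714,"ry": 0,"rz": 0,"claw": 0},
    {"x": 0,"y": 0.151,"z": -0.212,"rx": 0.0714,"ry": 0,"rz": 0,"claw": 0},
    {"x": 0,"y": 0.126,"z": -0.227,"rx": 0.0714,"ry": 0,"rz": 0,"claw": 0}
  ]
}}

```text
t: 5.65
ee_pos: [0.4865, 0.0009, 0.2268]
orientation: [[0.001, 0.714, -0.7], [0.0, -0.7, -0.714], [-1.0, 0.0, -0.001]]
contact_force: [-1.1, 1.1, 0.2]
opening: 0.0426
```

>>> {"op": "play_rows", "data": {
  "series": [
    {"x": 0,"y": 0.1,"z": -0.24,"rx": 0.0714,"ry": 0,"rz": 0,"claw": 0},
    {"x": 0,"y": 0,"z": 0,"rx": 0,"ry": 0,"rz": 0,"claw": 0},
    {"x": 0,"y": 0,"z": 0,"rx": 0,"ry": 0,"rz": 0,"claw": 0}
  ]
}}

```text
t: 5.9
ee_pos: [0.504, 0.0093, 0.2263]
orientation: [[0.0, 0.638, -0.77], [0.001, -0.77, -0.638], [-1.0, -0.0, -0.001]]
contact_force: [0.1, 0.5, -0.8]
opening: 0.0428
```

Run:
```python
from h import *
import pickle
o=get_obs();print(o['ee_pos'],np.round(o['q'],2),o['opening'],o['contact_force'])
i=camera_info('wrist')
im=capture('wrist')[:,:,::-1];cv2.imwrite('pics/w6b.png',cv2.resize(im,(800,600)));cv2.imwrite('pics/w6.png',im)
pickle.dump(i,open('w6.pkl','wb'))
p=st(.0298,-.0009)
for z,q in((.171,p),(.171,st(.0298-.0163,-.0009-.0163)),(.134,p)):print(proj('wrist',[*q,z],i)*1.5625)
plan([*p,.164],219.6,2)
```

```text
[0.50395874 0.00925295 0.22625771] [ 0.31  0.38 -0.53  1.85  0.23  0.97 -1.19] 0.04282972240789768 [ 0.13083378  0.54763547 -0.75375801]
[401.40606335 343.89371839]
[401.47983748 394.91065034]
[401.74805519 317.3920477 ]
0 {'x': 0.414, 'y': -0.005, 'z': -0.008, 'rx': 0.0, 'ry': 0.0, 'rz': 0.0}
1 {'x': 0.414, 'y': -0.005, 'z': -0.008, 'rx': 0.0, 'ry': 0.0, 'rz': 0.0}
```

View pics/w6b.png

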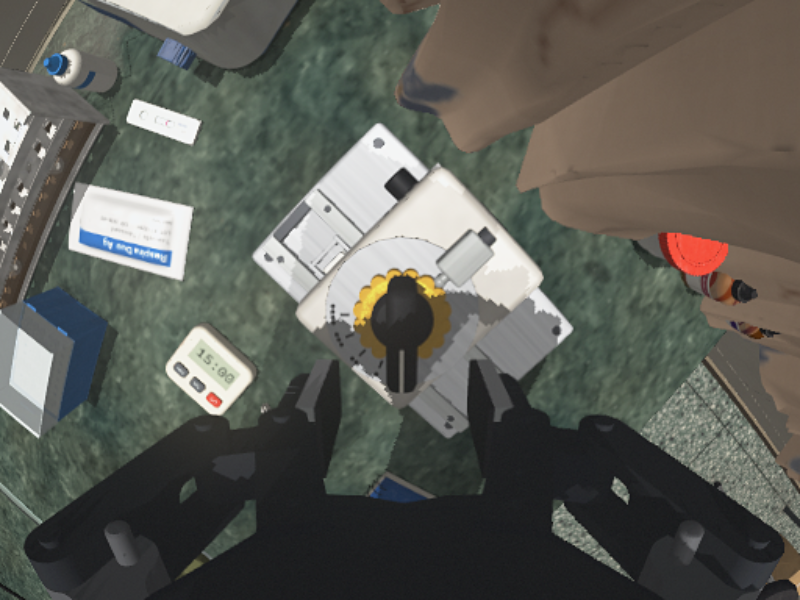

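>>> {"op": "play_rows", "data": {
  "series": [
    {"x": 0.28,"y": -0.003,"z": -0.005,"rx": 0,"ry": 0,"rz": 0,"claw": 0},
    {"x": 0.28,"y": -0.003,"z": -0.005,"rx": 0,"ry": 0,"rz": 0,"claw": 0},
    {"x": 0.27,"y": -0.004,"z": -0.006,"rx": 0,"ry": 0,"rz": 0,"claw": 0},
    {"x": 0,"y": 0,"z": 0,"rx": 0,"ry": 0,"rz": 0,"claw": 0},
    {"x": 0,"y": 0,"z": 0,"rx": 0,"ry": 0,"rz": 0,"claw": 0}
  ]
}}

```text
t: 6.37
ee_pos: [0.503, 0.0103, 0.1633]
orientation: [[-0.002, 0.637, -0.77], [-0.0, -0.77, -0.638], [-1.0, -0.001, 0.002]]
contact_force: [0.0, 1.0, 0.7]
opening: 0.0427
```

Run:
```python
from h import *
o=get_obs();print(o['ee_pos'],np.round(o['q'],2),o['opening'],o['contact_force'])
i=camera_info('wrist')
im=capture('wrist')[:,:,::-1];cv2.imwrite('pics/w7b.png',cv2.resize(im,(800,600)))
p=st(.0298,-.0009);plan([*p,.164],219.6,1)
```

```text
[0.50299479 0.01031596 0.16334663] [ 0.28  0.45 -0.5   1.94  0.29  0.82 -1.26] 0.04274354555930553 [0.00165168 0.95479263 0.67615193]
0 {'x': 0.002, 'y': 0.002, 'z': 0.005, 'rx': -0.0, 'ry': 0.0, 'rz': 0.0}
```

View pics/w7b.png

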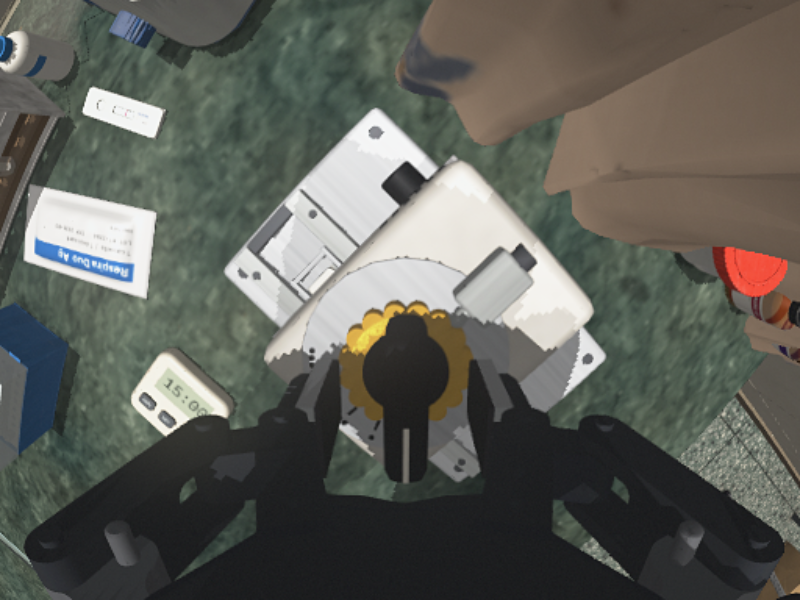

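>>> {"op": "play_rows", "data": {
  "series": [
    {"x": 0,"y": 0,"z": 0,"rx": 0,"ry": 0,"rz": 0,"claw": -1},
    {"x": 0,"y": 0,"z": 0,"rx": 0,"ry": 0,"rz": 0,"claw": -1},
    {"x": 0,"y": 0,"z": 0,"rx": 0,"ry": 0,"rz": 0,"claw": -1},
    {"x": 0,"y": 0,"z": 0,"rx": 0,"ry": 0,"rz": 0,"claw": -1},
    {"x": 0,"y": 0,"z": 0,"rx": 0,"ry": 0,"rz": 0,"claw": -1}
  ],
  "force": 100
}}

```text
t: 6.83
ee_pos: [0.5047, 0.0111, 0.1647]
orientation: [[0.002, 0.637, -0.771], [-0.001, -0.771, -0.637], [-1.0, 0.002, -0.001]]
contact_force: [-0.8, -0.5, 7.2]
opening: 0.0113
```

Run:
```python
from h import *
o=get_obs();print(o['ee_pos'],np.round(o['q'],2),o['opening'],o['contact_force'],o['ft_torque'])
z=np.array(o['orientation'])[:,2];print(np.degrees(np.arctan2(z[1],z[0]))%360)
im=capture('wrist')[:,:,::-1];cv2.imwrite('pics/w8b.png',cv2.resize(im,(800,600)))
```

```text
[0.50472299 0.01114915 0.16465482] [ 0.28  0.45 -0.5   1.94  0.29  0.82 -1.26] 0.011338965425261454 [-0.77148409 -0.50500132  7.23803821] [-0.21219165  0.29200158 -0.14299359]
219.57115975583298
```

View pics/w8b.png

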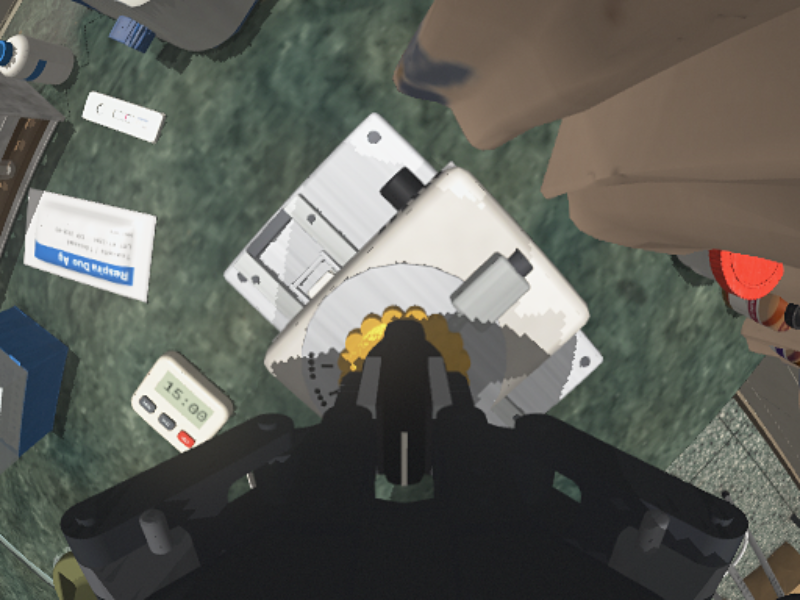

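>>> {"op": "play_rows", "data": {
  "series": [
    {"x": 0,"y": 0,"z": 0,"rx": 0.05,"ry": 0,"rz": 0,"claw": -1},
    {"x": 0,"y": 0,"z": 0,"rx": 0.05,"ry": 0,"rz": 0,"claw": -1},
    {"x": 0,"y": 0,"z": 0,"rx": 0.05,"ry": 0,"rz": 0,"claw": -1},
    {"x": 0,"y": 0,"z": 0,"rx": 0.05,"ry": 0,"rz": 0,"claw": -1},
    {"x": 0,"y": 0,"z": 0,"rx": 0.05,"ry": 0,"rz": 0,"claw": -1},
    {"x": 0,"y": 0,"z": 0,"rx": 0.05,"ry": 0,"rz": 0,"claw": -1},
    {"x": 0,"y": 0,"z": 0,"rx": 0.05,"ry": 0,"rz": 0,"claw": -1},
    {"x": 0,"y": 0,"z": 0,"rx": 0.05,"ry": 0,"rz": 0,"claw": -1},
    {"x": 0,"y": 0,"z": 0,"rx": 0.05,"ry": 0,"rz": 0,"claw": -1},
    {"x": 0,"y": 0,"z": 0,"rx": 0.05,"ry": 0,"rz": 0,"claw": -1}
  ]
}}

```text
t: 7.72
ee_pos: [0.5048, 0.0109, 0.1647]
orientation: [[0.002, -0.098, -0.995], [-0.001, -0.995, 0.098], [-1.0, 0.0, -0.002]]
contact_force: [-1.1, -1.9, 6.4]
opening: 0.0112
```

Run:
```python
from h import *
o=get_obs();print(o['ee_pos'],np.round(o['q'],2),o['opening'],o['contact_force'],o['ft_torque'])
z=np.array(o['orientation'])[:,2];print(np.degrees(np.arctan2(z[1],z[0]))%360)
```

```text
[0.50479748 0.0109432  0.16466396] [ 0.13  0.43 -0.28  1.94  0.16  0.8  -1.91] 0.011232404008671648 [-1.11958194 -1.88899844  6.43677829] [-0.36908681  0.20126841  0.11190972]
174.38649080260768
```

>>> {"op": "play_rows", "data": {
  "series": [
    {"x": 0,"y": 0,"z": 0,"rx": 0.05,"ry": 0,"rz": 0,"claw": -1},
    {"x": 0,"y": 0,"z": 0,"rx": 0.05,"ry": 0,"rz": 0,"claw": -1},
    {"x": 0,"y": 0,"z": 0,"rx": 0.05,"ry": 0,"rz": 0,"claw": -1},
    {"x": 0,"y": 0,"z": 0,"rx": 0.05,"ry": 0,"rz": 0,"claw": -1},
    {"x": 0,"y": 0,"z": 0,"rx": 0.05,"ry": 0,"rz": 0,"claw": -1},
    {"x": 0,"y": 0,"z": 0,"rx": 0,"ry": 0,"rz": 0,"claw": -1},
    {"x": 0,"y": 0,"z": 0,"rx": 0,"ry": 0,"rz": 0,"claw": -1}
  ]
}}

```text
t: 8.3
ee_pos: [0.5047, 0.0109, 0.1647]
orientation: [[0.002, -0.468, -0.884], [-0.001, -0.884, 0.468], [-1.0, -0.0, -0.002]]
contact_force: [-0.9, -1.5, 7.4]
opening: 0.0113
```

Run:
```python
from h import *
o=get_obs();print(o['ee_pos'],np.round(o['q'],2),o['opening'],o['contact_force'],o['ft_torque'])
z=np.array(o['orientation'])[:,2];print(np.degrees(np.arctan2(z[1],z[0]))%360)
im=capture('wrist')[:,:,::-1];cv2.imwrite('pics/w9b.png',cv2.resize(im,(800,600)))
cv2.imwrite('pics/w9z.png',cv2.resize(im[190:330,180:340],None,fx=4,fy=4,interpolation=cv2.INTER_CUBIC))
im=capture('top')[:,:,::-1];cv2.imwrite('pics/t9.png',cv2.resize(im[100:260,180:380],None,fx=4,fy=4))
```

```text
[0.5047411  0.01086568 0.16466531] [ 0.05  0.42 -0.17  1.94  0.1   0.79 -2.23] 0.011331228472100368 [-0.9341881  -1.46903938  7.36770017] [-0.53560998  0.25305502  0.01525817]
152.07334698595673
```

View pics/w9b.png

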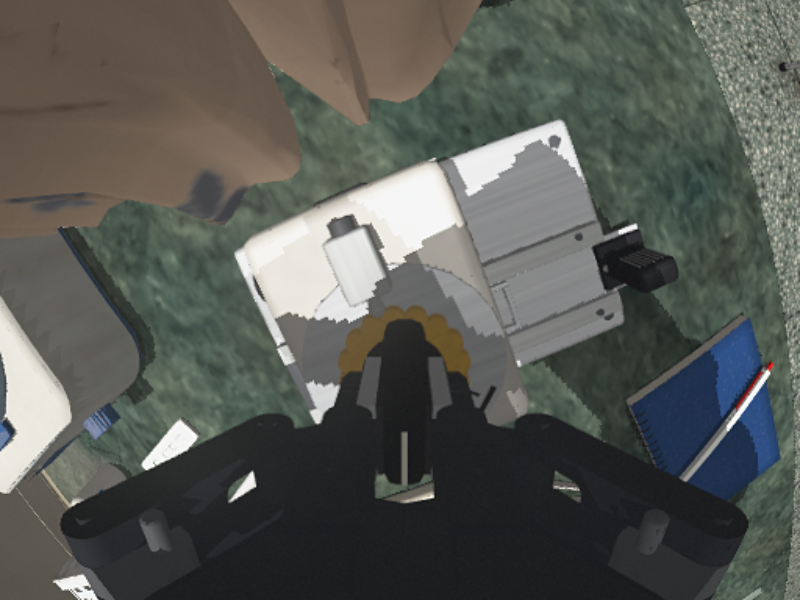

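View pics/w9z.png

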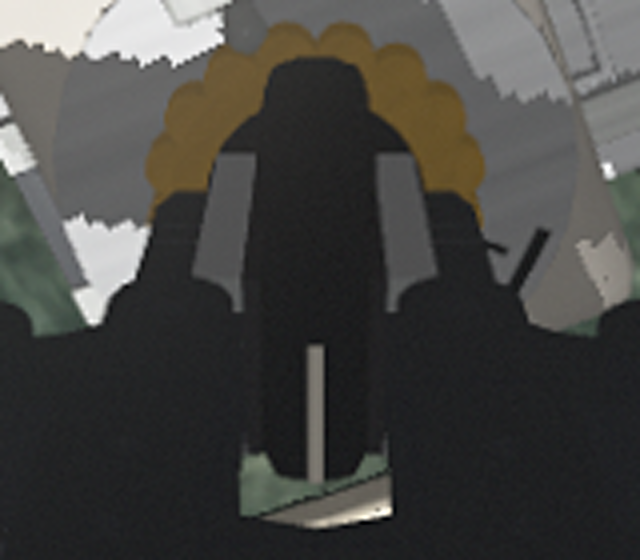

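View pics/t9.png

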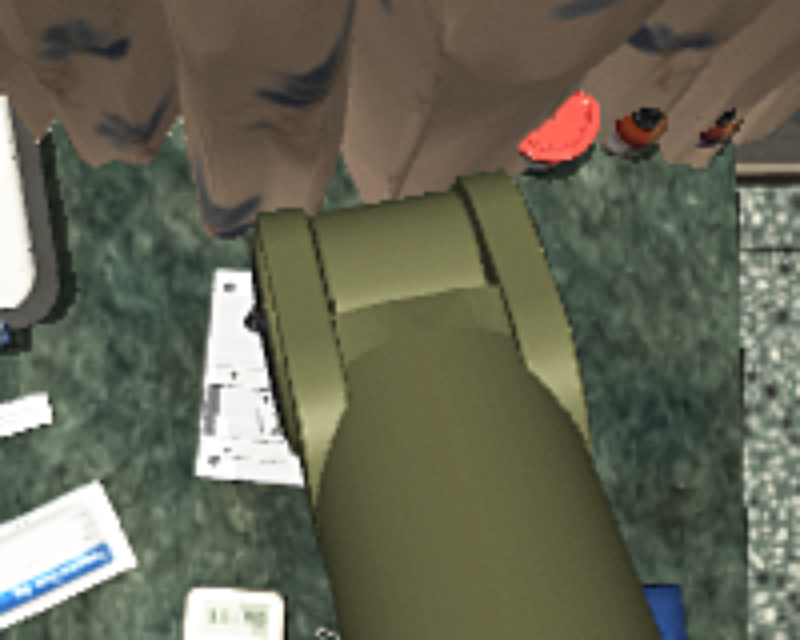

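>>> {"op": "play_rows", "data": {
  "series": [
    {"x": 0,"y": 0,"z": 0,"rx": 0,"ry": 0,"rz": 0,"claw": -1},
    {"x": 0,"y": 0,"z": 0,"rx": 0,"ry": 0,"rz": 0,"claw": -1},
    {"x": 0,"y": 0,"z": 0,"rx": 0,"ry": 0,"rz": 0,"claw": -1},
    {"x": 0,"y": 0,"z": 0,"rx": 0,"ry": 0,"rz": 0,"claw": -1},
    {"x": 0,"y": 0,"z": 0,"rx": 0,"ry": 0,"rz": 0,"claw": -1},
    {"x": 0,"y": 0,"z": 0,"rx": 0,"ry": 0,"rz": 0,"claw": -1}
  ]
}}

```text
t: 8.9
ee_pos: [0.5047, 0.0109, 0.1647]
orientation: [[0.002, -0.468, -0.884], [-0.001, -0.884, 0.468], [-1.0, -0.001, -0.002]]
contact_force: [-0.4, -1.4, 6.9]
opening: 0.0114
```

Run:
```python
from h import *
import pickle
a=cv2.imread('pics/w8b.png');b=cv2.imread('pics/w9b.png')
i=camera_info('wrist');c=capture('wrist')[:,:,::-1];cv2.imwrite('pics/w10.png',c);c=cv2.resize(c,(800,600))
for im in(a,b,c): # white nose line: column centroid per row
    g=im[440:480,390:420].astype(int).sum(2);w=np.clip(g-150,0,None);x=(w*np.arange(390,420)).sum(1)/w.sum(1);print(np.polyfit(np.arange(40),x,1).round(3))
z=np.array(get_obs()['orientation'])[:,2];print(np.degrees(np.arctan2(z[1],z[0]))%360,get_obs()['opening'])
print('grip top expected px',proj('wrist',[*st(-.0015,-.0009-.1340),.068],i)*1.5625)
```

```text
[-6.00000e-03  4.04036e+02]
[  0.    404.119]
[  0.    404.121]
152.09413053181916 0.010885194159950934
grip top expected px [658.51814097 276.63593035]
```

```bash
python3 -c "
from station import *
print(hand_in())"
```

```text
the job is handed in; nothing more can be done
None
```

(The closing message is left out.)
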